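# Index the steel sleeve to the marking pointer and lock the dial

## Task

On the hand-indexed marking dial, draw the locking bolt out by its orange knob, work the black ratchet lever stroke by stroke until the steel sleeve stands at the red pointer, then push the bolt fully home again so that the dial is locked there. Turn the dial with its lever only: do not touch the dial itself or the workpieces, and leave the other things on the bench alone.

Things in the scene. Friction and masses are not known exactly. Their poses are not given: they have to be found in the camera images.
- dial_base: fixed round grey base plate, 260 mm across, 12 mm thick; origin at the centre of its underside on the dial's axis, z up; angles below count counter-clockwise from its x axis. At 30 deg it carries the red arrow (58 to 62 mm high, tip 90 mm from the axis, pointing inward) on a dark post; at 120 deg the bolt's guide block (117 to 139 mm from the axis, top at 62 mm)
- dial: the turning dial: dark grey plate 208 mm across, top 50 mm above the worktop, over a bright 12-tooth ratchet wheel; origin on the axis at worktop level, aligned with dial_base at the start. It turns only clockwise seen from above, 30 deg a lever stroke; friction (0.25 N m) holds it. 12 rim slots for the bolt; 6 nests 60 deg apart, centres 60 mm from the axis; four are loaded
- dial_axis (a point): the dial's vertical axis at the height of the plate's top (50 mm)
- marking_station (a point): the marking station: the point 60 mm from the axis at 30 deg, 51 mm up, where the centre of the nest at the red pointer lies; fixed to the base
- lever (a joint): swing of the ratchet lever about the dial's axis (rad): 0 at rest, grows clockwise seen from above to a hard stop at 0.593 (34 deg). After 4 deg of play its pawl carries the dial 30 deg up to the stop (4 to 5 N at the handle). A spring (2 N) brings it back; the dial stays. It must come back to within 2 deg of rest to pick up the next tooth; a fast push meets the tooth with a brief knock
- lever_handle (a point): centre line of the lever's handle, 70 mm above the worktop: an upright black round grip 18 mm in diameter, from 40 to 100 mm up, 148 mm from the dial's axis. It stands at 192 deg at rest and at 158 deg at the end of a stroke. Free space round it above 40 mm for a finger that pushes it
- bolt (a joint): slide of the locking bolt (m), radially outward at 120 deg: 0 = fully home in a dial slot (the start, dial locked), 0.018 = fully drawn. Its bevelled nose is clear of the dial above 0.013, and draws the dial true when pushed in if the dial is within about 3 deg of a slot. Friction 3 N, no spring, hard stops at both ends
- bolt_knob (a point): centre line of the bolt's knob, 78 mm above the worktop: an upright orange round knob 18 mm in diameter, from 60 to 97 mm up, 154 mm from the dial's axis with the bolt home, 172 mm with it drawn. Push it outward from the dial's side (fingertips above the 62 mm high guide block) and inward from outside
- sleeve: the part to be marked next: a polished steel sleeve (plain open tube with a collar at the top), 54 mm across and 32 mm high; origin at the centre of its underside, which rests on buttons 51 mm above the worktop. It starts 60, 120 or 180 deg counter-clockwise of the pointer
- cap_a: a brass screw cap, 55 mm across and 32 mm high, threaded mouth up, in another nest of the dial; origin at the centre of its underside
- cap_b: a brass screw cap, 55 mm across and 32 mm high, threaded mouth up, in another nest of the dial; origin at the centre of its underside
- cap_c: a brass screw cap, 55 mm across and 32 mm high, threaded mouth up, in another nest of the dial; origin at the centre of its underside
- calliper: a steel calliper, 188 x 81 x 9 mm, lying on the worktop; to be left alone
- marker_pen: a black marker pen, 120 mm long, 16 mm thick, lying on the worktop; to be left alone

How it is judged:
By the outcome, as a careful person would: the job done as asked, in the order asked, and still so for the second after the job is handed in, with the robot touching nothing.
It also fails if it takes over 61 s, if anything falls off the work surface, if the arm or the gripper's body presses on something with over 40 N, if the wrist force passes 120 N, or if a joint passes its speed limit or range.

## Robot

A 6-joint arm with a two-finger parallel gripper is mounted at the origin on a cart in front of the work surface, level with it; the furniture and walls round the work are solid. World frame = base frame: x ahead of the robot, y to its left, z up, the work surface at z = 0. Lengths are in mm, angles in rad, forces in N, time in s.
With the tool pointing down it reaches from about 300 to 875 mm from the base axis. Payload 6.4 kg.
Tool frame: the origin (TCP) lies midway between the tips of the shut fingers; the grasp point (between the pads) lies 19 mm behind it (ctrl.grip_depth is the distance from the TCP to the grasp point, in mm); z points along the fingers, y is the line along which they close (so a half turn about z gives the same grasp; the last joint's range is limited). The gripper opens to 88 mm and grips with 3 to 60 N. Pads are 18 mm wide; open, the fingers measure 123 mm over their backs; the gripper's body (75 mm by 187 mm) begins 45 mm behind the grasp point.
Start: joints at [1.049, 0.181, 1.607, -0, 1.354, -0.206], TCP at [178.57, 546.584, 238.714] pointing down, gripper open.
Joint ranges: [-2.99, 2.99], [-0.89, 2.07], [0.3, 2.58], [-1.14, 4.28], [0, 2.63], [-3.12, 3.12]. Speed limits (rad/s): [2.57, 2.57, 3.01, 3.14, 3.14, 3.14].

## Interface

Orientations are given as a rotation vector (axis times angle).
In Python, from workcell import ctrl gives the robot as it stands.
- The arm moves only by the shell command python3 jog.py FILE, which reads ROWS from the file FILE. ROWS is a JSON list of rows, 1 to 8 of them, each of 5 numbers: the finger opening in mm, then dx, dy, dz in shares of the most that a row can go, 1 being 50 mm, then a turn about the tool's z in parts of the range, where 1.0 means 2 rad; each row shifts and turns the commanded pose from where the row before left it, along the tool's axes as they then stand; what a row does not reach is not made up. A row lasts 1/10 s, in which the tool goes at most 50 mm and 0.15 rad, less where a joint would pass 70% of its speed; a pose out of reach is approached as far as the arm can. The fingers move at their own pace and stop on an object; the grip force is fixed at half the most. Time passes only in rows, so rows that do not move let the fingers close. It prints the time, the measured TCP pose, the force, the opening and the grip force at its end. Shift and turn numbers lie between -1 and 1, and a call with a number outside is refused. Input that does not fit is refused with a message, and nothing moves.
- ctrl.sense(): the state, without advancing time (a new reading comes with each control period).
- ctrl.camera(name): name is "scene" or "top"; returns a dict with "image" (384x512x3 uint8, red, green, blue), "K" (3x3 intrinsics, pixels), "dist_coeffs" ([k1, k2, p1, p2, k3] as OpenCV has them; the pictures are not rectified), "R" (3x3) and "t" (3): a world point X has camera coordinates R X + t. Camera axes: x right, y down, z forward; pixel columns grow to the right and rows downward; lengths in mm; the calibration is good to about 2 mm. A picture is of the moment at which its call begins. There is no depth.
- ctrl.job_done(): hands the job in; it is judged then, once.
The state is a dict: "time_s": time; "joint_pos": joint angles; "qvel": joint speeds; "joint_efforts": joint torques, N m; "ee_pos": TCP position; "tcp_rot": TCP orientation; "ft_force": force on the tool from outside, world axes, zero at the start; "ft_torque": the same for the moment, N m; "grip_width": finger opening in mm; "grasp_force": force on a finger pad.
Only numpy, scipy, OpenCV 4.12 (cv2) and the standard library are available. Lean on these libraries where they do the work, as an engineer would, in place of code of your own. Each camera call takes 0.05 s, during which the arm holds its last target. There are 200 camera calls.

## Working session

There is one attempt and no reset: what is moved stays moved. The work goes in short steps, Python scripts to look and compute and a shell command to move; the robot and the scene stay as the last step left them, time stands still between calls to the robot, and variables do not carry over. Pictures are saved under pics/ and viewed, at most 10 in all, crops included, and the job is handed in when it is done.

```bash
ls; mkdir -p pics; python3 - <<'E'
from workcell import ctrl
import cv2,numpy as np,pickle
d={}
for n in("scene","top"):
    c=ctrl.camera(n);d[n]=c;cv2.imwrite(f"pics/{n}0.png",c["image"][:,:,::-1])
    print(n,np.round(-np.array(c["R"]).T@c["t"]),np.round(c["K"],1).tolist(),c["dist_coeffs"])
pickle.dump(d,open("c0.pkl","wb"))
s=ctrl.sense();print(s)
E
```

```text
jog.py
pics
workcell.py
scene [396. 937. 611.] [[425.7, 0.0, 255.5], [0.0, 425.7, 182.9], [0.0, 0.0, 1.0]] [-0.06472314  0.          0.          0.          0.        ]
top [432. 244. 940.] [[368.5, 0.0, 262.2], [0.0, 368.5, 187.9], [0.0, 0.0, 1.0]] [-0.07470124  0.          0.          0.          0.        ]
{'time_s': 0.1, 'joint_pos': array([ 1.04868863e+00,  1.81448815e-01,  1.60787633e+00, -3.42444667e-06,
        1.35379190e+00, -2.06330727e-01]), 'qvel': array([-0.0001591 , -0.00070409, -0.00221303,  0.00156905, -0.00011826,
        0.00088417]), 'joint_efforts': array([ 1.04748022e-03, -4.34820807e+01, -3.42696154e+01,  7.05087441e-02,
        3.40508600e-02, -1.56542802e-05]), 'ee_pos': array([178.33319478, 546.15676295, 237.92562329]), 'tcp_rot': array([-4.93876838e-01, -3.10198212e+00,  2.23891826e-03]), 'ft_force': array([-0.11702642, -1.37638781,  0.13279818]), 'ft_torque': array([-0.03165922,  0.02288039,  0.03064434]), 'grasp_force': 0.0, 'grip_width': 88.22515045233872}
```

View pics/scene0.png

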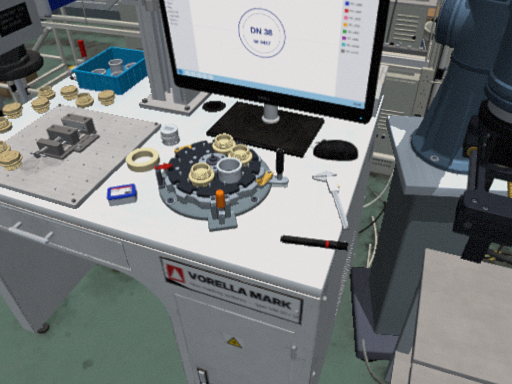

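View pics/top0.png

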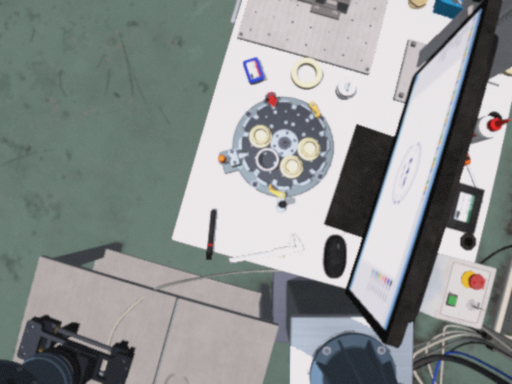

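The top view shows the dial near (284,143) px, the red pointer at (272,99), the orange knob at (222,158), and the lever handle near (283,203). The sleeve is at (267,160) with three caps around it. In the scene view the knob is at (220,200) and the black handle at (280,162).

```bash
cat > h.py <<'E'
import cv2,numpy as np,pickle
def ray(c,px):
    u=cv2.undistortPoints(np.array([[px]],float),np.array(c["K"]),np.array(c["dist_coeffs"]))[0,0]
    R=np.array(c["R"]);return -R.T@np.array(c["t"]),R.T@np.r_[u,1]
def plane(c,px,z):
    o,d=ray(c,px);return o+d*(z-o[2])/d[2]
def tri(c1,p1,c2,p2):
    o1,d1=ray(c1,p1);o2,d2=ray(c2,p2);d1/=np.linalg.norm(d1);d2/=np.linalg.norm(d2)
    s=np.linalg.lstsq(np.c_[d1,-d2],o2-o1,rcond=None)[0]
    a=o1+s[0]*d1;b=o2+s[1]*d2;return (a+b)/2,np.linalg.norm(a-b)
def proj(c,X):
    return cv2.projectPoints(np.array([X],float),cv2.Rodrigues(np.array(c["R"]))[0],np.array(c["t"],float),np.array(c["K"]),np.array(c["dist_coeffs"]))[0][0,0]
def blobs(c,f,roi,mn=6):
    x0,y0,x1,y1=roi;h=cv2.cvtColor(c["image"],cv2.COLOR_RGB2HSV)[y0:y1,x0:x1].astype(int)
    m=f(h[...,0],h[...,1],h[...,2]).astype(np.uint8)
    n,l,s,ce=cv2.connectedComponentsWithStats(m,connectivity=8)
    return [(np.round(ce[i]+[x0,y0],1).tolist(),(s[i][:4]+[x0,y0,0,0]).tolist(),int(s[i][4])) for i in range(1,n) if s[i][4]>=mn]
E
python3 - <<'E'
from h import *
d=pickle.load(open("c0.pkl","rb"));T,S=d["top"],d["scene"]
rt=(215,80,345,220);rs=(140,130,310,240)
org=lambda h,s,v:(h>4)&(h<16)&(s>150)&(v>100)
red=lambda h,s,v:((h<4)|(h>172))&(s>150)&(v>80)
blk=lambda h,s,v:(v<35)
for n,f in(("org",org),("red",red),("blk",blk)):
    print(n,"T",blobs(T,f,rt),"\n   S",blobs(S,f,rs))
for n,c,(x0,y0,x1,y1),k in(("t",T,(215,85,345,215),4.6),("s",S,(145,130,305,235),5)):
    cv2.imwrite(f"pics/{n}1.png",cv2.resize(c["image"][y0:y1,x0:x1,::-1],None,fx=k,fy=k,interpolation=cv2.INTER_CUBIC))
E
```

```text
org T [([222.1, 158.7], [219, 156, 6, 6], 18)] 
   S [([219.9, 198.4], [216, 189, 9, 19], 138)]
red T [([271.8, 99.8], [268, 95, 9, 11], 64)] 
   S [([164.0, 166.1], [154, 164, 19, 6], 61)]
blk T [] 
   S [([272.7, 140.7], [207, 130, 103, 44], 1514), ([255.2, 158.6], [253, 158, 5, 2], 8), ([170.1, 168.8], [168, 168, 5, 3], 11), ([254.2, 172.0], [251, 171, 7, 3], 13), ([247.2, 182.8], [240, 178, 15, 9], 20), ([175.3, 181.5], [173, 180, 6, 4], 12), ([188.6, 191.0], [182, 189, 14, 5], 17), ([233.5, 191.4], [229, 190, 9, 4], 11), ([202.5, 195.3], [198, 195, 9, 2], 11), ([284.4, 238.5], [281, 237, 9, 3], 13)]
```

View pics/t1.png

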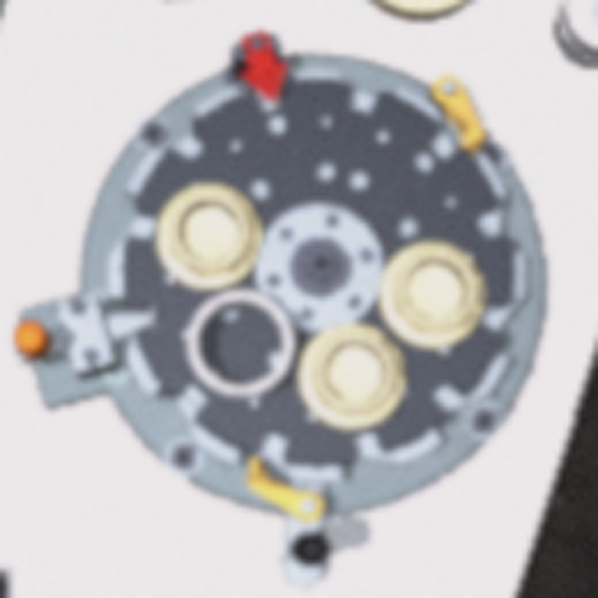

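View pics/s1.png

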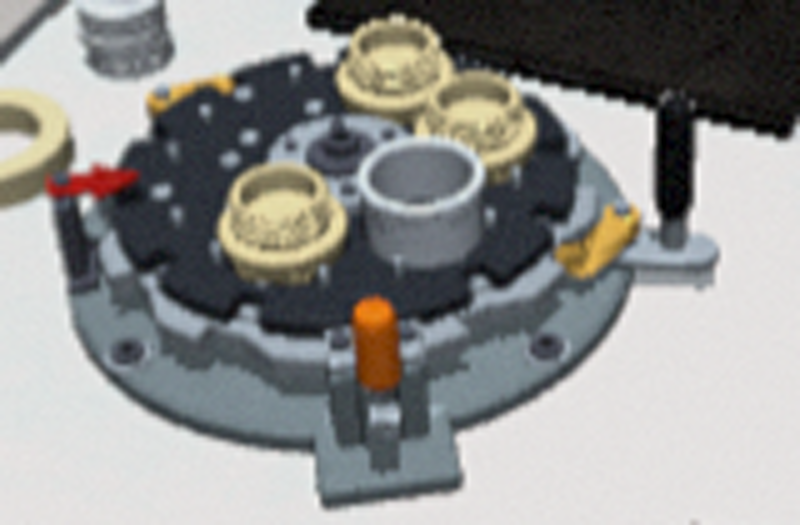

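The crops show four loaded nests. The sleeve is at crop (238,343), which is 120° counter-clockwise of the red pointer at (262,60), so I expect 4 strokes. The knob top is at (30,340) and the black handle top at (312,548).

```bash
python3 - <<'E'
from h import *
d=pickle.load(open("c0.pkl","rb"));T,S=d["top"],d["scene"]
t=lambda x,y:(215+x/4.6-.4,85+y/4.6-.4)
s=lambda x,y:(145+x/5-.4,130+y/5-.4)
P={}
for n,a,b in(("knobtop",t(31,340),s(377,303)),("handtop",t(312,548),s(677,97)),("redtip",t(274,100),s(137,178)),("hub",t(320,263),s(340,145)),
  ("sleeve rim",t(240,343),s(423,170))):
    X,e=tri(T,a,S,b);P[n]=X;print(n,X.round(1),"miss",round(e,1))
C=plane(T,t(320,263),58)[:2]
print("hub at z58",C.round(1))
# base plate outline: grey-blue ellipse fit by colour
K=plane(T,t(31,340),97)[:2];H=plane(T,t(312,548),100)[:2];A=plane(T,t(262,60),60)[:2];SL=plane(T,t(240,343),83)[:2]
for n,q in(("knob",K),("hand",H),("arrow",A),("slv",SL)):
    v=q-C;print(n,q.round(1),"r",np.hypot(*v).round(1),"ang",np.degrees(np.arctan2(v[1],v[0])).round(1))
E
```

```text
knobtop [539.8 331.2  96.1] miss 1.2
handtop [436.4 189.6  99.3] miss 1.0
redtip [673.  208.9  57. ] miss 1.5
hub [585.7 184.3  62.1] miss 0.8
sleeve rim [540.6 226.1  81.5] miss 0.7
hub at z58 [586.8 184.1]
knob [539.2 331. ] r 154.4 ang 108.0
hand [436.9 189.7] r 149.9 ang 177.9
arrow [694.4 215.7] r 112.2 ang 16.4
slv [540.7 226.2] r 62.4 ang 137.6
```

```bash
cat >> h.py <<'E'
from scipy.spatial.transform import Rotation as Ro
def go(goal,yaw=None):
    "tool-axes shift to goal xyz; turn so tool y points at yaw deg (turn first, then shift given in turned axes too)"
    from workcell import ctrl
    s=ctrl.sense();R=Ro.from_rotvec(s["tcp_rot"]).as_matrix()
    w=np.array(goal)-s["ee_pos"];y=np.degrees(np.arctan2(R[1,1],R[0,1]))
    print("t",s["time_s"],"pos",s["ee_pos"].round(1),"yaw",y.round(1),"F",s["ft_force"].round(1),"shift now axes",(R.T@w).round(1))
    if yaw is not None:
        a=-np.radians(yaw-y);R2=R@Ro.from_rotvec([0,0,a]).as_matrix();print("turn",a.round(3),"shift after turn",(R2.T@w).round(1))
E
python3 - <<'E'
from h import *
d=pickle.load(open("c0.pkl","rb"));T,S=d["top"],d["scene"]
print("monitor near low corner",tri(T,(349,289),S,(365,122)))
print("monitor far low corner",tri(T,(488,0),S,(172,90)))
go((539.5,331,150),107)
E
```

```text
monitor near low corner (array([240.28017234,  30.59293338,  80.15796959]), np.float64(1.202327122888435))
monitor far low corner (array([ 919.63594732, -373.22466561,  -16.12237691]), np.float64(170.24772079044746))
t 0.1 pos [178.3 546.2 237.9] yaw 71.9 F [-0.1 -1.4  0.1] shift now axes [-410.2  -92.2   87.9]
turn -0.612 shift after turn [-282.6 -311.3   87.9]
```

Units first: shifts go in shares of 50 mm and turns go in shares of 2 rad. So -31 mm is -0.62, -28 mm is -0.56, -0.123 rad is -0.0615.

```bash
python3 - <<'E'
from h import *
d=pickle.load(open("c0.pkl","rb"));T=d["top"]
for z in(80,300,400,450,500):print(z,plane(T,(395,340),z).round(),plane(T,(349,289),z).round())
E
echo '[[60, 0, 0, 0, -0.061], [60, 0, 0, 0, -0.061], [60, 0, 0, 0, -0.0615], [60, 0, 0, 0, -0.0615], [60, 0, 0, 0, -0.061], [60, -0.56, -0.62, 0, 0], [60, -0.56, -0.62, 0, 0], [60, -0.56, -0.62, 0, 0]]' > path.dat && python3 jog.py path.dat
echo '[[60, -0.56, -0.62, 0.16, 0], [60, -0.56, -0.62, 0.2, 0], [60, -0.56, -0.62, 0.2, 0], [60, -0.56, -0.62, 0.2, 0], [60, -0.56, -0.62, 0.2, 0], [60, -0.56, -0.62, 0.2, 0], [60, -0.56, -0.62, 0.2, 0], [60, 0, 0, 0, 0]]' > path.dat && python3 jog.py path.dat
python3 -c "
from h import *
go((539.5,331,110),107)"
```

```text
80 [119. -81.  80.] [240.  31.  80.]
300 [199.   2. 300.] [289.  85. 300.]
400 [235.  40. 400.] [311. 110. 400.]
450 [254.  59. 450.] [322. 123. 450.]
500 [272.  78. 500.] [334. 135. 500.]
time_s: 0.9
ee_pos: [286.6, 481.3, 238.3]
tcp_rot: [0.466, -3.106, 0.001]
ft_force: [0.9, 0.0, 0.4]
grip_width: 60.0
grasp_force: 0.0
time_s: 1.7
ee_pos: [539.9, 328.1, 168.4]
tcp_rot: [0.456, -3.107, 0.003]
ft_force: [-1.6, -0.1, -0.7]
grip_width: 59.9
grasp_force: 0.0
t 1.7 pos [539.9 328.1 168.4] yaw 106.7 F [-1.6 -0.1 -0.7] shift now axes [-0.6  3.  58.4]
turn -0.005 shift after turn [-0.6  3.  58.4]
```

In the tool's units: 30 mm is 0.6, 24 mm is 0.48.

```bash
echo '[[60, 0, 0.06, 0.6, 0], [60, 0, 0, 0.48, 0], [60, 0, 0, 0, 0]]' > path.dat && python3 jog.py path.dat
python3 - <<'E'
from workcell import ctrl
from h import *
S=ctrl.camera("scene");T=ctrl.camera("top")
a=S["image"][80:240,130:340];b=T["image"][90:250,160:370]
cv2.imwrite("pics/p5.png",cv2.resize(np.hstack([a,b])[:,:,::-1],None,fx=1.9,fy=1.9,interpolation=cv2.INTER_CUBIC))
go((539.5,331,70),107)
E
```

```text
time_s: 2.0
ee_pos: [532.7, 333.8, 112.5]
tcp_rot: [0.463, -3.099, 0.003]
ft_force: [-0.8, 0.9, -0.5]
grip_width: 60.4
grasp_force: 0.0
t 2.1 pos [535.3 334.9 116.7] yaw 107.0 F [ 0.4 -0.6 -0.2] shift now axes [-2.9 -5.  46.7]
turn -0.0 shift after turn [-2.9 -5.  46.7]
```

View pics/p5.png

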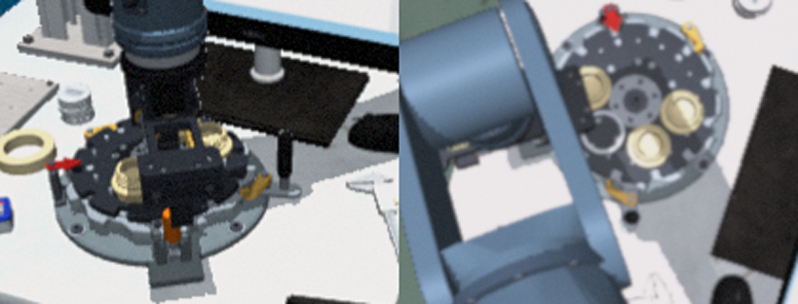

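The left view shows the open gripper above the orange knob (170,220), clear of the caps and sleeve. The right view shows the arm clear of the monitor.

In the tool's units: 18 mm is 0.36, 10 mm is 0.2.

```bash
echo '[[60, -0.06, -0.1, 0.2, 0], [60, 0, 0, 0.36, 0], [60, 0, 0, 0.36, 0], [60, 0, 0, 0, 0], [60, 0, 0, 0, 0]]' > path.dat && python3 jog.py path.dat
python3 -c "
from h import *
go((539.5,331,70),107)"
```

```text
time_s: 2.6
ee_pos: [540.8, 330.8, 71.4]
tcp_rot: [-0.464, 3.106, 0.0]
ft_force: [0.3, 0.0, 0.7]
grip_width: 60.3
grasp_force: 0.0
t 2.6 pos [540.8 330.8  71.4] yaw 107.0 F [0.3 0.  0.7] shift now axes [1.2 0.5 1.4]
turn -0.0 shift after turn [1.2 0.5 1.4]
```

In the tool's units: 10 mm is 0.2, 8 mm is 0.16.

```bash
echo '[[60, 0.02, 0.2, 0.04, 0], [60, 0, 0.2, 0, 0], [60, 0, 0.16, 0, 0], [60, 0, 0.12, 0, 0], [60, 0, 0.06, 0, 0], [60, 0, 0, 0, 0]]' > path.dat && python3 jog.py path.dat
echo '[[60, 0, 0.04, 0, 0], [60, 0, 0, 0, 0]]' > path.dat && python3 jog.py path.dat
echo '[[60, 0, 0.04, 0, 0], [60, 0, 0, 0, 0]]' > path.dat && python3 jog.py path.dat
```

```text
time_s: 3.2
ee_pos: [528.4, 366.7, 68.9]
tcp_rot: [-0.464, 3.107, 0.001]
ft_force: [-0.1, -0.7, -0.4]
grip_width: 59.7
grasp_force: 0.0
time_s: 3.4
ee_pos: [527.9, 367.8, 68.6]
tcp_rot: [0.463, -3.107, -0.0]
ft_force: [0.8, -0.7, 0.4]
grip_width: 59.9
grasp_force: 0.6
time_s: 3.6
ee_pos: [527.5, 368.9, 68.5]
tcp_rot: [0.463, -3.107, 0.002]
ft_force: [2.6, -3.8, 2.3]
grip_width: 60.4
grasp_force: 2.4
```

In the tool's units: 2 mm is 0.04.

```bash
echo '[[60, 0, 0.04, 0, 0], [60, 0, 0, 0, 0]]' > path.dat && python3 jog.py path.dat
echo '[[60, 0, 0.04, 0, 0], [60, 0, 0, 0, 0]]' > path.dat && python3 jog.py path.dat
```

```text
time_s: 3.8
ee_pos: [527.5, 369.1, 68.4]
tcp_rot: [0.463, -3.107, 0.006]
ft_force: [3.1, -11.8, 2.3]
grip_width: 60.0
grasp_force: 5.7
time_s: 4.0
ee_pos: [527.4, 369.3, 68.3]
tcp_rot: [0.462, -3.107, 0.011]
ft_force: [4.1, -18.1, 2.8]
grip_width: 60.2
grasp_force: 9.0
```

In the tool's units: -30 mm is -0.6, -25 mm is -0.5.

```bash
echo '[[60, 0, -0.24, 0, 0], [60, 0, -0.24, 0, 0], [60, 0, 0, -0.5, 0], [60, 0, 0, -0.6, 0], [60, 0, 0, -0.6, 0], [60, 0, 0, 0, 0], [60, 0, 0, 0, 0]]' > path.dat && python3 jog.py path.dat
python3 - <<'E'
from h import *
from workcell import ctrl
go((436.7,189.7,150),72)
E
```

```text
time_s: 4.7
ee_pos: [533.4, 350.7, 154.2]
tcp_rot: [-0.463, 3.106, 0.001]
ft_force: [-0.8, -0.2, -0.6]
grip_width: 60.1
grasp_force: 0.0
t 4.7 pos [533.4 350.7 154.2] yaw 107.0 F [-0.8 -0.2 -0.6] shift now axes [ 139.5 -125.8    3.9]
turn 0.61 shift after turn [  42.2 -183.     3.9]
```

In the tool's units: -37 mm is -0.74, -35 mm is -0.7, 0.122 rad is 0.061.

```bash
echo '[[60, 0, 0, 0, 0.061], [60, 0, 0, 0, 0.061], [60, 0, 0, 0, 0.061], [60, 0, 0, 0, 0.061], [60, 0, 0, 0, 0.061], [60, 0.16, -0.7, 0, 0], [60, 0.16, -0.74, 0, 0], [60, 0.16, -0.74, 0, 0]]' > path.dat && python3 jog.py path.dat
echo '[[60, 0.18, -0.74, 0, 0], [60, 0.18, -0.74, 0.08, 0], [60, 0, 0, 0, 0], [60, 0, 0, 0, 0]]' > path.dat && python3 jog.py path.dat
python3 - <<'E'
from h import *
from workcell import ctrl
S=ctrl.camera("scene");T=ctrl.camera("top")
org=lambda h,s,v:(h>4)&(h<16)&(s>150)&(v>100)
print(blobs(S,org,(180,160,260,240)),blobs(T,org,(190,130,260,190)))
for b in blobs(T,org,(190,130,260,190)):print(plane(T,b[0],97).round(1), np.hypot(*(plane(T,b[0],97)[:2]-[585.5,184.5])))
a=S["image"][80:240,130:340];b=T["image"][90:250,200:410]
cv2.imwrite("pics/p6.png",cv2.resize(np.hstack([a,b])[:,:,::-1],None,fx=1.9,fy=1.9,interpolation=cv2.INTER_CUBIC))
go((436.7,189.7,60),72)
E
```

```text
time_s: 5.5
ee_pos: [474.5, 253.1, 151.3]
tcp_rot: [-0.489, -3.099, 0.002]
ft_force: [0.6, 0.3, 0.2]
grip_width: 59.8
grasp_force: 0.0
time_s: 5.9
ee_pos: [435.9, 189.1, 148.6]
tcp_rot: [-0.493, -3.101, 0.0]
ft_force: [0.6, 1.0, 0.3]
grip_width: 60.3
grasp_force: 0.0
[([220.9, 204.9], [217, 196, 9, 18], 137)] [([214.6, 160.5], [212, 158, 6, 6], 17)]
[534.4 346.4  97. ] 169.81050539763754
t 6.0 pos [437.2 190.  149.4] yaw 72.0 F [ 0.3 -0.7 -0.3] shift now axes [ 0.4 -0.5 89.4]
turn 0.0 shift after turn [ 0.4 -0.5 89.4]
```

View pics/p6.png

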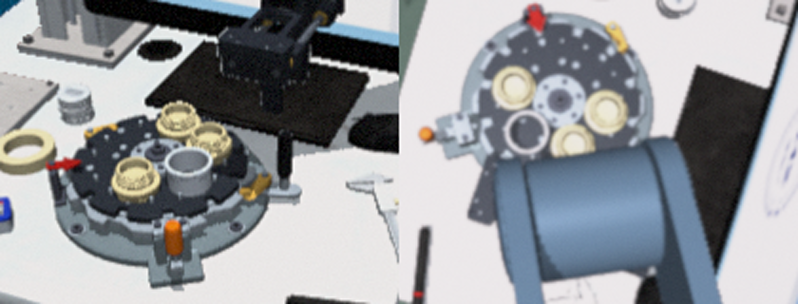

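The knob has moved outward by about 18 mm (top px 214.6 against 222.1), so the bolt is drawn. The near finger is at (272,105) above the handle top (285,135), offset as expected for the tool's yaw. I'll check the projection while descending.

In the tool's units: 20 mm is 0.4, 17 mm is 0.34.

```bash
python3 -c "
from h import *
d=pickle.load(open('c0.pkl','rb'));S=d['scene']
print(proj(S,(437.2+39*.31,190+39*.95,149.4)),'seen ~',(130+272/1.9,80+108/1.9))"
echo '[[60, 0, 0, 0.4, 0], [60, 0, 0, 0.34, 0], [60, 0, 0, 0, 0]]' > path.dat && python3 jog.py path.dat
echo '[[60, 0, 0, 0.5, 0], [60, 0, 0, 0.5, 0], [60, 0, 0, 0.04, 0], [60, 0, 0, 0, 0], [60, 0, 0, 0, 0]]' > path.dat && python3 jog.py path.dat
python3 -c "
from h import *
go((436.7,189.7,60),72)"
```

```text
[272.43304642 138.43518631] seen ~ (273.1578947368421, 136.8421052631579)
time_s: 6.3
ee_pos: [435.5, 190.0, 110.5]
tcp_rot: [-0.489, -3.099, 0.002]
ft_force: [-0.5, -0.4, 0.6]
grip_width: 59.8
grasp_force: 0.0
time_s: 6.8
ee_pos: [437.9, 189.9, 62.0]
tcp_rot: [0.49, 3.101, 0.001]
ft_force: [-1.0, -0.7, 1.0]
grip_width: 60.1
grasp_force: 0.0
t 6.8 pos [437.9 189.9  62. ] yaw 72.0 F [-1.  -0.7  1. ] shift now axes [ 1.1 -0.6  2. ]
turn 0.001 shift after turn [ 1.1 -0.6  2. ]
```

In the tool's units: 13 mm is 0.26, 12 mm is 0.24.

```bash
echo '[[36, 0.02, 0, 0, 0], [36, 0, 0, 0, 0], [36, 0, 0.16, 0, 0], [36, 0.06, 0.18, 0, 0], [36, 0.04, 0.24, 0, 0], [36, 0.02, 0.26, 0, 0], [36, 0, 0.26, 0, 0]]' > path.dat && python3 jog.py path.dat
echo '[[36, -0.02, 0.26, 0, 0], [36, -0.04, 0.26, 0, 0], [36, -0.06, 0.2, 0, 0], [36, 0, 0.04, 0, 0], [36, 0, 0, 0, 0]]' > path.dat && python3 jog.py path.dat
python3 -c "
from h import *
go((436.7,189.7,60),72)"
```

```text
time_s: 7.5
ee_pos: [445.6, 244.5, 60.4]
tcp_rot: [-0.489, -3.1, 0.004]
ft_force: [-5.5, -5.2, 4.3]
grip_width: 35.6
grasp_force: 3.4
time_s: 8.0
ee_pos: [463.8, 278.8, 60.2]
tcp_rot: [-0.489, -3.102, 0.001]
ft_force: [-0.8, -1.3, -1.2]
grip_width: 36.2
grasp_force: 0.9
t 8.0 pos [463.8 278.8  60.2] yaw 72.1 F [-0.8 -1.3 -1.2] shift now axes [ -1.7 -93.1   0.2]
turn 0.001 shift after turn [ -1.8 -93.1   0.2]
```

In the tool's units: 2 mm is 0.04.

```bash
echo '[[36, 0, 0.04, 0, 0], [36, 0, 0, 0, 0]]' > path.dat && python3 jog.py path.dat; echo '[[36, 0, 0.04, 0, 0], [36, 0, 0, 0, 0]]' > path.dat && python3 jog.py path.dat; echo '[[36, 0, 0.04, 0, 0], [36, 0, 0, 0, 0]]' > path.dat && python3 jog.py path.dat
```

```text
time_s: 8.2
ee_pos: [464.7, 279.9, 60.3]
tcp_rot: [-0.491, -3.102, 0.001]
ft_force: [-1.8, -1.6, -1.3]
grip_width: 35.8
grasp_force: 1.4
time_s: 8.4
ee_pos: [465.1, 280.7, 60.3]
tcp_rot: [-0.491, -3.101, 0.004]
ft_force: [-2.8, -7.8, -0.3]
grip_width: 36.1
grasp_force: 4.1
time_s: 8.6
ee_pos: [465.3, 281.3, 60.2]
tcp_rot: [-0.49, -3.101, 0.008]
ft_force: [-3.9, -13.7, 2.7]
grip_width: 35.9
grasp_force: 7.2
```

In the tool's units: -19 mm is -0.38, -4 mm is -0.08.

```bash
echo '[[36, 0.08, -0.38, 0, 0], [36, 0.04, -0.38, 0, 0], [36, 0, -0.38, 0, 0], [36, -0.04, -0.38, 0, 0], [36, -0.08, -0.38, 0, 0], [36, 0, 0, 0, 0], [36, 0, 0, 0, 0]]' > path.dat && python3 jog.py path.dat
python3 - <<'E'
from h import *
from workcell import ctrl
go((436.7,189.7,60),72)
S=ctrl.camera("scene")
cv2.imwrite("pics/p7.png",cv2.resize(S["image"][110:240,140:320,::-1],None,fx=4.2,fy=4.2,interpolation=cv2.INTER_CUBIC))
E
```

```text
time_s: 9.3
ee_pos: [438.3, 193.8, 61.5]
tcp_rot: [0.493, 3.1, 0.002]
ft_force: [0.5, 0.3, 0.0]
grip_width: 36.2
grasp_force: 0.0
t 9.3 pos [438.3 193.8  61.5] yaw 71.9 F [0.5 0.3 0. ] shift now axes [ 0.2 -4.4  1.5]
turn -0.001 shift after turn [ 0.2 -4.4  1.5]
```

View pics/p7.png

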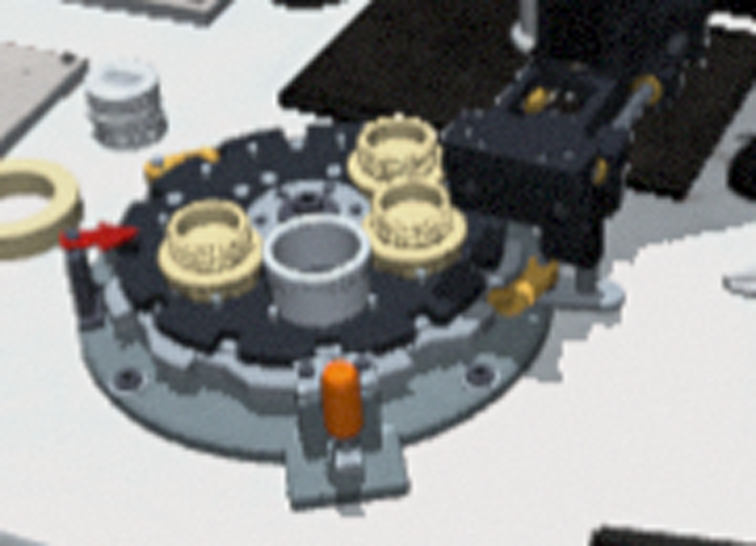

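The dial has turned one step. The sleeve (318,265) now stands in line with the bolt, and the lever is back at rest with the finger clear. Strokes 2 to 4 follow, each with the same arc.

In the tool's units: 13 mm is 0.26, 12 mm is 0.24.

```bash
echo '[[36, 0, 0.08, 0, 0], [36, 0.06, 0.18, 0, 0], [36, 0.04, 0.24, 0, 0], [36, 0.02, 0.26, 0, 0], [36, 0, 0.26, 0, 0], [36, -0.02, 0.26, 0, 0], [36, -0.04, 0.26, 0, 0], [36, -0.06, 0.2, 0, 0]]' > path.dat && python3 jog.py path.dat
echo '[[36, 0, 0.08, 0, 0], [36, 0, 0.06, 0, 0], [36, 0, 0.02, 0, 0], [36, 0, 0, 0, 0]]' > path.dat && python3 jog.py path.dat
```

```text
time_s: 10.15
ee_pos: [462.0, 277.8, 59.8]
tcp_rot: [-0.488, -3.099, 0.003]
ft_force: [-4.6, -3.2, 1.3]
grip_width: 35.9
grasp_force: 2.3
time_s: 10.55
ee_pos: [464.5, 281.7, 59.7]
tcp_rot: [-0.488, -3.1, 0.011]
ft_force: [-4.3, -15.8, 4.5]
grip_width: 36.0
grasp_force: 8.1
```

Stop reached (about 16 N). Return, check that the lever is free, then stroke 3.

In the tool's units: -19 mm is -0.38, -4 mm is -0.08.

```bash
echo '[[36, 0.08, -0.38, 0, 0], [36, 0.04, -0.38, 0, 0], [36, 0, -0.38, 0, 0], [36, -0.04, -0.38, 0, 0], [36, -0.08, -0.38, 0, 0], [36, 0, 0, 0, 0], [36, 0, 0, 0, 0]]' > path.dat && python3 jog.py path.dat
echo '[[36, 0, 0.08, 0, 0], [36, 0.06, 0.18, 0, 0], [36, 0.04, 0.24, 0, 0], [36, 0.02, 0.26, 0, 0], [36, 0, 0.26, 0, 0], [36, -0.02, 0.26, 0, 0], [36, -0.04, 0.26, 0, 0], [36, -0.06, 0.2, 0, 0]]' > path.dat && python3 jog.py path.dat
echo '[[36, 0, 0.08, 0, 0], [36, 0, 0.06, 0, 0], [36, 0, 0.02, 0, 0], [36, 0, 0, 0, 0]]' > path.dat && python3 jog.py path.dat
```

```text
time_s: 11.25
ee_pos: [437.6, 194.3, 61.0]
tcp_rot: [0.492, 3.102, 0.002]
ft_force: [-0.3, -0.3, 0.1]
grip_width: 36.0
grasp_force: 0.0
time_s: 12.05
ee_pos: [462.0, 277.8, 59.8]
tcp_rot: [-0.488, -3.099, 0.003]
ft_force: [-4.7, -3.1, 1.4]
grip_width: 36.2
grasp_force: 2.3
time_s: 12.45
ee_pos: [464.5, 281.7, 59.7]
tcp_rot: [-0.488, -3.1, 0.011]
ft_force: [-5.0, -15.8, 5.1]
grip_width: 36.2
grasp_force: 8.2
```

Return, then look at the dial before the last stroke.

In the tool's units: -19 mm is -0.38, -4 mm is -0.08.

```bash
echo '[[36, 0.08, -0.38, 0, 0], [36, 0.04, -0.38, 0, 0], [36, 0, -0.38, 0, 0], [36, -0.04, -0.38, 0, 0], [36, -0.08, -0.38, 0, 0], [36, 0, 0, 0, 0], [36, 0, 0, 0, 0]]' > path.dat && python3 jog.py path.dat
python3 - <<'E'
from h import *
from workcell import ctrl
S=ctrl.camera("scene")
cv2.imwrite("pics/p8.png",cv2.resize(S["image"][110:240,140:320,::-1],None,fx=4.2,fy=4.2,interpolation=cv2.INTER_CUBIC))
ax=np.array([585.5,184.5]);f=np.radians(-13)
for k in(0,30,60,90):
    a=f+np.radians(30+k);p=ax+60*np.array([np.cos(a),np.sin(a)]);print(k,((proj(S,(*p,83))-[140,110])*4.2).round())
E
```

```text
time_s: 13.15
ee_pos: [437.6, 194.3, 61.0]
tcp_rot: [0.492, 3.102, 0.002]
ft_force: [0.4, 0.0, 0.8]
grip_width: 36.3
grasp_force: 0.0
0 [186. 186.]
30 [205. 217.]
60 [252. 237.]
90 [314. 239.]
```

View pics/p8.png

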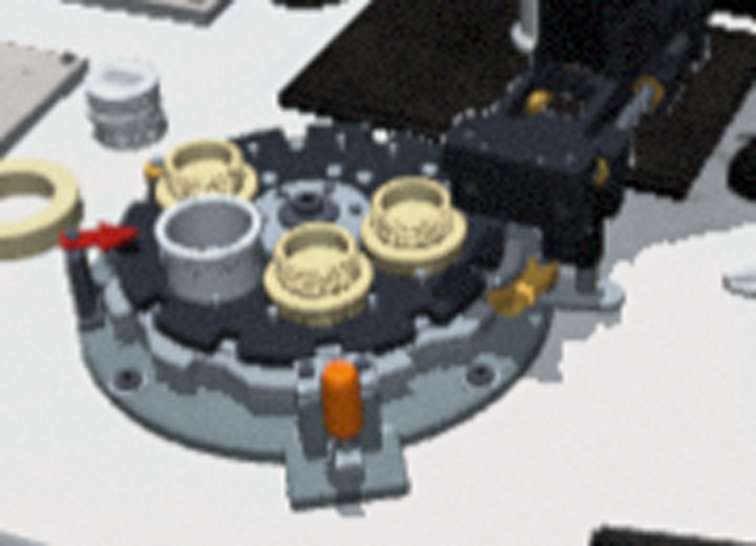

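The sleeve rim at (210,220) matches the predicted position one step short of the pointer, (205,217). So one more stroke.

In the tool's units: 13 mm is 0.26, 12 mm is 0.24.

```bash
echo '[[36, 0, 0.08, 0, 0], [36, 0.06, 0.18, 0, 0], [36, 0.04, 0.24, 0, 0], [36, 0.02, 0.26, 0, 0], [36, 0, 0.26, 0, 0], [36, -0.02, 0.26, 0, 0], [36, -0.04, 0.26, 0, 0], [36, -0.06, 0.2, 0, 0]]' > path.dat && python3 jog.py path.dat
echo '[[36, 0, 0.08, 0, 0], [36, 0, 0.06, 0, 0], [36, 0, 0.02, 0, 0], [36, 0, 0, 0, 0]]' > path.dat && python3 jog.py path.dat
echo '[[36, 0.08, -0.38, 0, 0], [36, 0.04, -0.38, 0, 0], [36, 0, -0.38, 0, 0], [36, -0.04, -0.38, 0, 0], [36, -0.08, -0.38, 0, 0], [36, 0, -0.06, 0, 0], [36, 0, 0, 0, 0], [36, 0, 0, 0, 0]]' > path.dat && python3 jog.py path.dat
```

```text
time_s: 14.0
ee_pos: [461.9, 277.7, 59.8]
tcp_rot: [-0.488, -3.099, 0.003]
ft_force: [-4.1, -3.6, 1.8]
grip_width: 36.2
grasp_force: 2.3
time_s: 14.4
ee_pos: [464.5, 281.7, 59.7]
tcp_rot: [-0.488, -3.1, 0.011]
ft_force: [-4.0, -15.5, 4.6]
grip_width: 35.8
grasp_force: 8.0
time_s: 15.2
ee_pos: [436.6, 191.6, 60.9]
tcp_rot: [0.49, 3.102, 0.001]
ft_force: [-0.3, 0.4, 0.1]
grip_width: 35.9
grasp_force: 0.0
```

```bash
python3 - <<'E'
from h import *
from workcell import ctrl
S=ctrl.camera("scene")
cv2.imwrite("pics/p9.png",cv2.resize(S["image"][110:240,140:320,::-1],None,fx=4.2,fy=4.2,interpolation=cv2.INTER_CUBIC))
go((437,190,60),72)
E
```

```text
t 15.25 pos [436.5 191.6  60.9] yaw 72.1 F [ 0.3  0.4 -0.1] shift now axes [-1.  -1.4  0.9]
turn 0.001 shift after turn [-1.  -1.4  0.9]
```

View pics/p9.png

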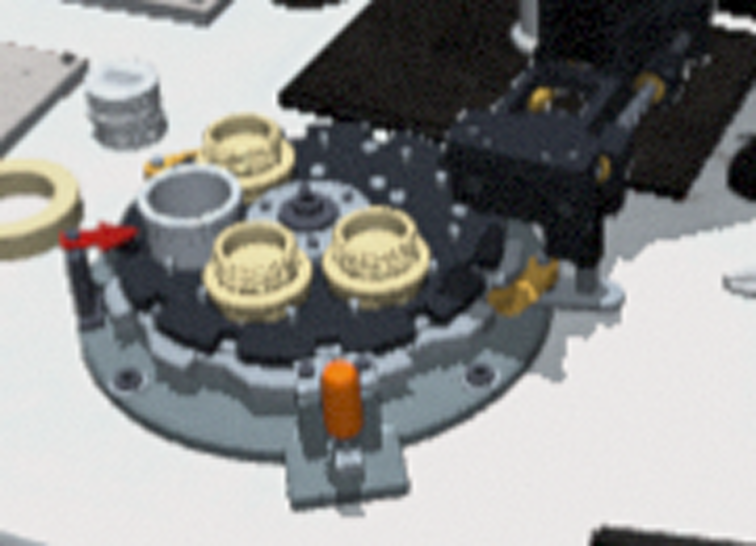

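The sleeve rim is at (190,190), against a predicted pointer position of (186,186), so it is indexed. Now lift away and go back to the drawn knob.

In the tool's units: -38 mm is -0.76, -35 mm is -0.7.

```bash
echo '[[50, 0, 0, 0, 0], [50, 0, 0, -0.4, 0], [60, 0, 0, -0.7, 0], [60, 0, 0, -0.76, 0], [60, 0, 0, 0, 0], [60, 0, 0, 0, 0]]' > path.dat && python3 jog.py path.dat
python3 -c "
from h import *
go((535,350,110),107)"
```

```text
time_s: 15.85
ee_pos: [436.8, 191.2, 154.5]
tcp_rot: [0.49, 3.101, 0.001]
ft_force: [-0.0, -0.1, -1.8]
grip_width: 60.1
grasp_force: 0.0
t 15.85 pos [436.8 191.2 154.5] yaw 72.1 F [-0.  -0.1 -1.8] shift now axes [-44.4 181.2  44.8]
turn -0.61 shift after turn [-140.2  123.1   44.8]
```

In the tool's units: 37 mm is 0.74, 36 mm is 0.72, -0.122 rad is -0.061.

```bash
echo '[[60, -0.18, 0.72, 0, 0], [60, -0.18, 0.72, 0, 0], [60, -0.18, 0.72, 0, 0], [60, -0.18, 0.72, 0, 0], [60, -0.16, 0.74, 0, 0], [60, 0, 0, 0, -0.061], [60, 0, 0, 0, -0.061], [60, 0, 0, 0, -0.061]]' > path.dat && python3 jog.py path.dat
echo '[[60, 0, 0, 0, -0.061], [60, 0, 0, 0, -0.061], [60, 0, 0, 0.44, 0], [60, 0, 0, 0.44, 0], [60, 0, 0, 0, 0], [60, 0, 0, 0, 0]]' > path.dat && python3 jog.py path.dat
python3 -c "
from h import *
go((535,350,70),107)"
```

```text
time_s: 16.65
ee_pos: [532.5, 349.5, 150.7]
tcp_rot: [0.091, -3.136, 0.002]
ft_force: [0.4, -0.3, 0.9]
grip_width: 59.9
grasp_force: 0.0
time_s: 17.25
ee_pos: [532.8, 349.1, 108.1]
tcp_rot: [0.463, -3.104, 0.001]
ft_force: [1.3, -0.5, 0.3]
grip_width: 59.9
grasp_force: 0.0
t 17.25 pos [532.8 349.1 108.1] yaw 107.0 F [ 1.3 -0.5  0.3] shift now axes [-2.5  0.3 38.1]
turn -0.0 shift after turn [-2.5  0.3 38.1]
```

In the tool's units: 19 mm is 0.38, -10 mm is -0.2.

```bash
echo '[[60, -0.04, 0, 0.38, 0], [60, 0, 0, 0.38, 0], [60, 0, 0, 0, 0], [60, 0, -0.2, 0, 0], [60, 0, -0.16, 0, 0], [60, 0, -0.12, 0, 0], [60, 0, -0.12, 0, 0], [60, 0, 0, 0, 0]]' > path.dat && python3 jog.py path.dat
echo '[[60, 0, -0.08, 0, 0], [60, 0, -0.06, 0, 0], [60, 0, 0, 0, 0]]' > path.dat && python3 jog.py path.dat
python3 -c "
from h import *
go((535,350,70),107)"
```

```text
time_s: 18.05
ee_pos: [545.4, 320.5, 72.7]
tcp_rot: [-0.462, 3.106, 0.0]
ft_force: [-0.6, 0.6, 0.1]
grip_width: 59.8
grasp_force: 0.0
time_s: 18.35
ee_pos: [546.9, 314.4, 72.0]
tcp_rot: [-0.463, 3.107, 0.0]
ft_force: [-0.1, 1.9, 2.2]
grip_width: 60.0
grasp_force: 1.0
t 18.35 pos [546.9 314.4  72. ] yaw 107.0 F [-0.1  1.9  2.2] shift now axes [ 1.  37.5  2. ]
turn -0.001 shift after turn [ 1.  37.5  2. ]
```

In the tool's units: -2 mm is -0.04.

```bash
for i in 1; do :; done; echo '[[60, 0, -0.04, 0, 0], [60, 0, 0, 0, 0]]' > path.dat && python3 jog.py path.dat; echo '[[60, 0, -0.04, 0, 0], [60, 0, 0, 0, 0]]' > path.dat && python3 jog.py path.dat; echo '[[60, 0, -0.04, 0, 0], [60, 0, 0, 0, 0]]' > path.dat && python3 jog.py path.dat; echo '[[60, 0, -0.04, 0, 0], [60, 0, 0, 0, 0]]' > path.dat && python3 jog.py path.dat
```

```text
time_s: 18.55
ee_pos: [547.3, 312.8, 71.9]
tcp_rot: [-0.464, 3.107, 0.001]
ft_force: [0.1, 4.3, 3.7]
grip_width: 60.6
grasp_force: 1.9
time_s: 18.75
ee_pos: [547.6, 311.8, 71.9]
tcp_rot: [-0.464, 3.107, 0.003]
ft_force: [-1.3, 7.3, 3.3]
grip_width: 60.0
grasp_force: 4.0
time_s: 18.95
ee_pos: [547.6, 311.6, 71.8]
tcp_rot: [-0.464, 3.107, 0.008]
ft_force: [-1.5, 14.4, 2.0]
grip_width: 59.9
grasp_force: 7.5
time_s: 19.15
ee_pos: [547.7, 311.5, 71.8]
tcp_rot: [-0.464, 3.107, 0.012]
ft_force: [-2.8, 21.8, 1.2]
grip_width: 60.3
grasp_force: 10.9
```

Hard stop: the travel between the two stops is 61 mm, against 42 + 18 = 60 expected. Release, lift clear and verify.

In the tool's units: -35 mm is -0.7, 30 mm is 0.6.

```bash
echo '[[60, 0, 0.24, 0, 0], [60, 0, 0.26, 0, 0], [60, 0, 0, -0.5, 0], [60, 0, 0, -0.7, 0], [60, 0, 0, -0.7, 0], [60, 0.6, 0.3, 0, 0], [60, 0.7, 0.3, 0, 0], [60, 0.7, 0.3, 0, 0]]' > path.dat && python3 jog.py path.dat
echo '[[60, 0.6, 0.6, -0.2, 0], [60, 0.6, 0.6, -0.2, 0], [60, 0.6, 0.6, -0.2, 0], [60, 0, 0, 0, 0], [60, 0, 0, 0, 0]]' > path.dat && python3 jog.py path.dat
python3 - <<'E'
from h import *
from workcell import ctrl
S=ctrl.camera("scene");T=ctrl.camera("top")
org=lambda h,s,v:(h>4)&(h<16)&(s>150)&(v>100)
print(blobs(S,org,(180,160,260,240)),blobs(T,org,(190,130,260,190)))
a=S["image"][110:240,140:320];b=cv2.resize(T["image"][85:215,200:345],None,fx=1,fy=1)
cv2.imwrite("pics/p10.png",cv2.resize(np.hstack([a,b])[:,:,::-1],None,fx=2.4,fy=2.4,interpolation=cv2.INTER_CUBIC))
E
```

```text
time_s: 19.95
ee_pos: [431.6, 344.0, 166.4]
tcp_rot: [0.462, -3.107, 0.002]
ft_force: [-0.4, -0.3, 0.5]
grip_width: 60.1
grasp_force: 0.0
time_s: 20.45
ee_pos: [320.0, 404.5, 196.7]
tcp_rot: [-0.467, 3.106, -0.002]
ft_force: [0.1, -0.3, 0.1]
grip_width: 60.0
grasp_force: 0.0
[([219.9, 198.7], [215, 189, 10, 19], 130)] [([222.1, 158.5], [219, 155, 6, 7], 19)]
```

View pics/p10.png

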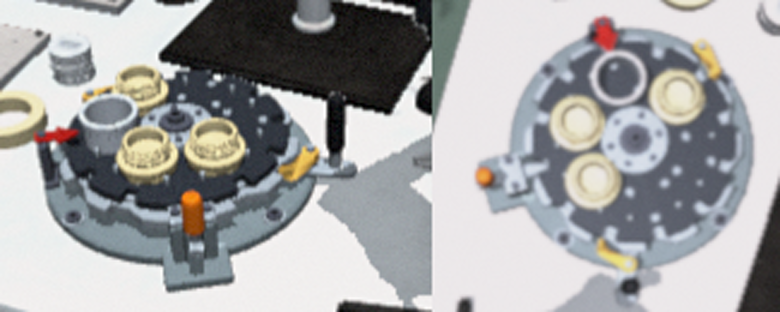

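The knob is back at its starting pixels, (222.1,158.5) against (222.1,158.7) before. The sleeve (618,77) stands at the red pointer (605,35), the lever is at rest and the robot is clear.

```bash
python3 -c "
from workcell import ctrl
print(ctrl.job_done())"
```

```text
the job is handed in; nothing more can be done
None
```

The job is handed in at about 20 s: bolt drawn, four lever strokes made, the sleeve standing at the red pointer, and the bolt pushed back to its home stop, with the final pictures agreeing (no verdict came back).

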